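# Scan the stock label inside the balloon tub's lid

### The job

Take the handheld barcode scanner out of the aluminium tray and aim its window squarely at the barcode label inside the open lid of the red tub, holding it steady in the air for a good second. Then lay the scanner back flat in the tray, keeping hold of it until you feel the tray carry it, and let go. Do not push the tub's lid or shift the other things.

Things in the scene. Friction and masses are not known exactly. Their poses are not given: they have to be found in the camera images.
- scanner: grey straight handheld barcode scanner, 166 mm long, lying in the tray: slim handle 32 wide x 28 high (x = -85 to 30 mm), then a wider head 62 wide x 38 high (x = 30 to 80 mm) with a dark window in its front end face. Origin on the flat underside, on the long centre line. It looks along +x; z is up out of its top (round rubber button)
- scanner_lens (a point): centre of the scanner's window, 81 mm ahead of the scanner's origin and 19 mm above its underside; axes as the scanner's, the scanner looks along +x
- scanner_grip (a point): middle of the handle near the balance point, 5 mm behind the scanner's origin and 14 mm above its underside; 32 mm wide across y here, 28 mm high; axes as the scanner's
- label: white paper label, 75 x 55 mm, with dark bars, on the inner face of the tub's open lid; origin at the label's centre on its face; z is the outward normal (away from the lid, forward over the tub and upward), y runs level along the 75 mm side, x down the lid
- tub: red plastic open tub, 130 mm deep (x) x 170 mm wide (y) x 75 mm high, fixed on the table, a few packs inside (35 mm high at most); origin at the centre of its underside, z up; the lid stands up along its +x rim
- tub_lid (a joint): opening angle of the tub's lid (rad): 0 is shut, 1.57 upright, more leans back away from the tub. The stiff-hinged lid panel is 134 mm long, 178 mm wide, 4 mm thick with a 10 mm lip at its free end; hinge line level along the tub's +x rim, 75 mm above the table. The lid stays where it is left.
- tray: aluminium tray, 300 mm (x) x 220 mm (y), rim 18 mm high, floor and walls 4 mm thick, fixed on the table; origin at the centre of its underside, z up
- tying_tool: white plastic balloon tying tool, 98 mm long, 20 wide, 12 high, two prongs at its +x end, lying in the tray beside the scanner; bystander
- votive: cobalt glass votive cup, 66 mm across, 65 mm high; origin under its centre; bystander
- holder: white porcelain holder, an empty round cup 68 mm across and 85 mm high; origin under its centre; bystander
- carton: small cardboard carton, 80 x 100 x 60 mm high, with a plain tape strip; origin under its centre; bystander
- spool: wooden ribbon spool standing on end, 64 mm across, 40 mm high; origin under its centre; bystander
- jar: glass jar with a metal cap, 60 mm across, 75 mm high; origin under its centre; bystander

How it is judged:
On the way, in this order (a step that is already met when the one before it is completed fails the run):
1. Gripped scanner held steady (under 30 mm/s, 0.2 rad/s) for 1 s, window 60 to 150 mm in front of the label, line of sight within 18 mm of its centre each way and 0.35 rad of square-on (x of label in the frame of scanner_lens between 0.06 and 0.15 m and y of label in the frame of scanner_lens between -0.018 and 0.018 m and z of label in the frame of scanner_lens between -0.018 and 0.018 m and z of scanner_lens in the frame of label above 0.04 m and angle between the x axis of scanner_lens and the z axis of label, either way round below 0.35 rad and linear speed of scanner below 0.03 m/s and angular speed of scanner below 0.2 rad/s and contact force between the fingers and scanner above 1 N), for 1 s.
2. The scanner is set down flat (within 0.25 rad) on the tray's floor while still gripped: the tray carries at least 0.3 N before the fingers open; it is not dropped (contact force between scanner and tray above 0.3 N and contact force between the fingers and scanner above 1 N and z of scanner in the frame of tray below 0.015 m and angle between scanner's own z axis and vertical below 0.25 rad), for 0.1 s.
At the end, for the whole second after the job is handed in: The scanner lies released, at rest, right way up and flat (0.12 rad) on the tray's floor, its origin within 75 mm of the tray's centre along the tray's long side and 85 mm across; the label is within 15 mm of where it was at the start and every bystander within 30 mm (x of scanner in the frame of tray between -0.075 and 0.075 m and y of scanner in the frame of tray between -0.085 and 0.085 m and z of scanner in the frame of tray below 0.01 m and angle between scanner's own z axis and vertical below 0.12 rad and linear speed of scanner below 0.01 m/s and distance of label from where it was at the start of the episode below 0.015 m and distance of each of votive, holder, carton, spool, jar, tying_tool from where it was at the start of the episode below 0.03 m); the robot touches nothing.
It fails at once if The tub's lid is pushed: its label moves more than 15 mm (distance of label from where it was at the start of the episode above 0.015 m).
It fails at once if A bystander (votive, holder, carton, spool, jar or the tying tool in the tray) is shifted more than 30 mm (distance of any of votive, holder, carton, spool, jar, tying_tool from where it was at the start of the episode above 0.03 m).
It also fails if it takes over 56 s, if anything falls off the work surface, if the arm or the gripper's body presses on something with over 40 N, if the wrist force passes 120 N, or if a joint passes its speed limit or range.

### The arm

A 7-joint arm with a two-finger parallel gripper is mounted at the origin on the work surface. World frame = base frame: x ahead of the robot, y to its left, z up, the work surface at z = 0. Lengths are in m, angles in rad, forces in N, time in s.
With the tool pointing down it reaches from about 0.4 to 0.85 m from the base axis. Payload 10.4 kg.
Tool frame: the origin (TCP) lies at the very end of the fingers, on their centre line; the grasp point (between the pads) lies 19 mm behind it; z points along the fingers, y is the line along which they close (so a half turn about z gives the same grasp; the last joint's range is limited). The gripper opens to 87 mm and grips with 3 to 60 N. Pads are 19 mm wide; open, the fingers measure 117 mm over their backs; the gripper's body (75 mm by 190 mm) begins 51 mm behind the grasp point.
Start: joints at [1.236, 0.332, -0.065, 1.46, 0.022, 1.35, -0.088], TCP at [0.192, -0.595, 0.19] pointing down, gripper open.
Joint ranges: [-2.6, 2.6], [-0.5, 2.12], [-1.47, 1.34], [0.16, 2.42], [-1.27, 4.41], [0.06, 2.06], [-2.6, 2.6]. Speed limits (rad/s): [2.22, 2.22, 2.79, 2.79, 3.14, 3.14, 3.14].

### API

Orientations are given as a unit quaternion [x, y, z, w].
In Python, from bench import read_state, cams, workorder gives the robot as it stands.
- The arm moves only by the shell command python3 -m crank 'ROWS' [FORCE]. ROWS is text: rows parted by semicolons, each of 5 numbers parted by spaces: the shift along the tool's x, y, z scaled (see below), then the turn about the tool's z scaled (see below), then the opening, from -1 (shut) to 1 (fully open). In form: dx dy dz yaw jaw; .... A call has 1 to 10 rows; each row shifts and turns the commanded pose from where the row before left it, along the tool's axes as they then stand; what a row does not reach is not made up. The controller multiplies each number of a shift by 200 mm and each number of a turn by 90 degrees. A row lasts 1/10 s, in which the tool goes at most 50 mm and 8.59 degrees, less where a joint would pass 70% of its speed; a pose out of reach is approached as far as the arm can. A call with a number of a shift or a turn outside -1 to 1 is refused whole. A call with a gripper value outside its range is refused whole. The fingers move at their own pace and stop on an object; FORCE is the grip in N (left out, the last holds). Time passes only in rows, so rows that do not move let the fingers close. It gives the time, the measured TCP pose, the force, the opening and the grip force at its end, in the units of the state.
- read_state(): the state, without advancing time (a new reading comes with each control period).
- cams.camera(name): name is "scene" or "side" or "wrist"; returns a dict with "img" (400x640x3 uint8, blue, green, red), "K" (3x3 intrinsics, pixels), "xyz" and "attitude" of the camera in the world; the wrist camera has in their place "mount" (4x4, takes a point from camera to tool coordinates, whose origin is the TCP and whose axes are the flange's). Camera axes: x right, y down, z forward; pixel columns grow to the right and rows downward; lengths in m; the calibration is good to about 2 mm. A picture is of the moment at which its call begins: read the wrist's pose just before it. There is no depth.
- workorder.close_job(): hands the job in; it is judged then, once.
The state is a dict: "time": time; "joint_positions": joint angles; "joint_vel": joint speeds; "joint_torque": joint torques, N m; "ee_pos": TCP position; "eef_rot": TCP orientation; "ft_force": force on the tool from outside, world axes, zero at the start; "torque": the same for the moment, N m; "width": finger opening in m; "grip_force": force on a finger pad.
Only numpy, scipy, OpenCV 4.12 (cv2) and the standard library are available. Lean on these libraries where they do the work, as an engineer would, in place of code of your own. Each camera call takes 0.05 s, during which the arm holds its last target. There are 200 camera calls.

## Working session

There is one attempt and no reset: what is moved stays moved. The work goes in short steps, Python scripts to look and compute and a shell command to move; the robot and the scene stay as the last step left them, time stands still between calls to the robot, and variables do not carry over. Pictures are saved under pics/ and viewed, at most 10 in all, crops included, and the job is handed in when it is done.

```bash
ls; mkdir -p pics; python3 - <<'E'
from bench import read_state, cams
import cv2
s=read_state();print(s)
for n in("scene","side","wrist"):
    c=cams.camera(n);cv2.imwrite(f"pics/{n}0.png",c["img"]);print(n,{k:v for k,v in c.items() if k!="img"})
E
```

```text
pics
{'time': 0.0, 'joint_positions': array([ 1.23638173,  0.3328539 , -0.06472581,  1.46094371,  0.02164933,
        1.34990094, -0.08853732]), 'joint_vel': array([ 0.00061445, -0.00024614,  0.00177772,  0.00133506,  0.00143475,
        0.00011254, -0.00083248]), 'joint_torque': array([ 4.95295772e-04, -6.23249388e+01,  2.48217839e-02, -3.89907861e+01,
       -6.13019359e-02,  3.94631142e-02,  1.14911159e-04]), 'ee_pos': array([ 0.19159798, -0.59445214,  0.18946414]), 'eef_rot': array([ 9.87869338e-01,  1.55285784e-01, -1.61285107e-04, -6.85659181e-04]), 'ft_force': array([ 0.99915504,  0.91973093, -0.56985267]), 'torque': array([-0.05111879,  0.00838124,  0.03019164]), 'grip_force': 0.0, 'width': 0.08717488300665141}
scene {'K': array([[383.69508098,   0.        , 323.86252268],
       [  0.        , 383.69508098, 203.83215659],
       [  0.        ,   0.        ,   1.        ]]), 'xyz': array([ 1.02277641, -0.36608087,  0.58764667]), 'attitude': array([ 0.80450583,  0.4216855 , -0.19280372, -0.37118517])}
side {'K': array([[475.54139936,   0.        , 323.87053554],
       [  0.        , 475.54139936, 200.57833414],
       [  0.        ,   0.        ,   1.        ]]), 'xyz': array([0.3854133 , 0.77819431, 0.66072844]), 'attitude': array([-0.08528114,  0.88541973, -0.45326199,  0.0575551 ])}
wrist {'K': array([[340.67289282,   0.        , 320.2411233 ],
       [  0.        , 340.67289282, 205.40459765],
       [  0.        ,   0.        ,   1.        ]]), 'mount': array([[ 3.33071737e-04, -9.52967161e-01, -3.03073388e-01,
         8.38198123e-02],
       [ 9.99999826e-01,  1.69635473e-04,  5.65587911e-04,
        -2.19782478e-03],
       [-4.87574708e-04, -3.03073523e-01,  9.52967052e-01,
        -1.94612684e-01],
       [ 0.00000000e+00,  0.00000000e+00,  0.00000000e+00,
         1.00000000e+00]])}
```

View pics/scene0.png

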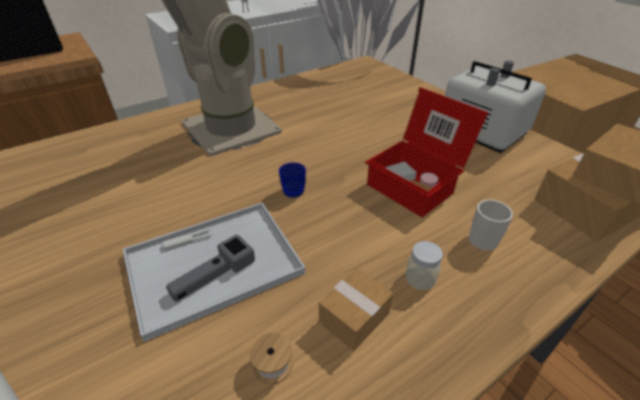

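View pics/side0.png

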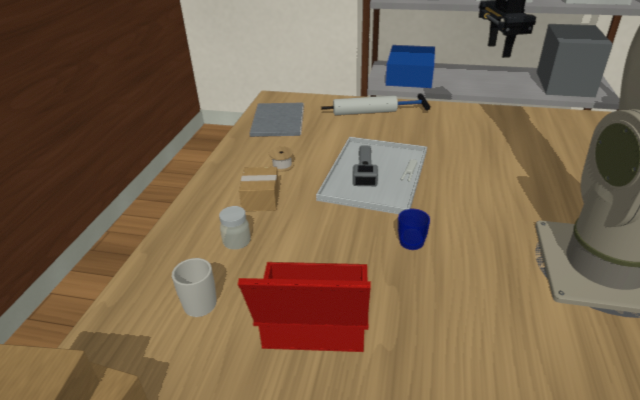

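Scene: the scanner (about 170,290 to 250,250, head toward the tub) lies in the tray. The label is at about (441,127) on the open lid. The side view shows the lid from behind at (310,295), with its top edge at y≈285. Next I'll localise these.

```bash
cat > h.py <<'E'
import numpy as np, cv2
from scipy.spatial.transform import Rotation as R
from bench import read_state, cams
def shot(n):
    s=read_state(); c=cams.camera(n)
    if n=="wrist":
        r=R.from_quat(s["eef_rot"]).as_matrix(); m=c["mount"]
        return c["img"],c["K"],r@m[:3,:3],r@m[:3,3]+s["ee_pos"]
    return c["img"],c["K"],R.from_quat(c["attitude"]).as_matrix(),c["xyz"]
def ray(v,uv):
    d=v[2]@np.linalg.inv(v[1])@[uv[0],uv[1],1.]; return v[3],d/np.linalg.norm(d)
def plane(v,uv,z):
    o,d=ray(v,uv); return o+d*(z-o[2])/d[2]
def proj(v,p):
    q=v[1]@v[2].T@(np.asarray(p)-v[3]); return q[:2]/q[2]
def tri(v1,u1,v2,u2):
    o1,d1=ray(v1,u1);o2,d2=ray(v2,u2)
    t=np.linalg.lstsq(np.c_[d1,-d2],o2-o1,rcond=None)[0]
    a,b=o1+t[0]*d1,o2+t[1]*d2; return (a+b)/2,np.linalg.norm(a-b)
E
python3 - <<'E'
from h import *
v=shot("scene");w=shot("side");np.set_printoptions(precision=4,suppress=True)
for n,u in(("tray corners",(124,252)),("",(265,208)),("",(303,267)),("",(140,332)),):print(n,plane(v,u,.018))
for n,u in(("handle tail",(175,285)),("head",(235,243))):print(n,plane(v,u,.03))
a=cv2.resize(v[0][80:220,355:500],None,fx=5.5,fy=4.2*1,interpolation=cv2.INTER_CUBIC)
a=cv2.resize(v[0][85:215,360:495],None,fx=4.5,fy=4.5,interpolation=cv2.INTER_CUBIC)[:600]
cv2.imwrite("pics/lab.png",a)
E
```

```text
tray corners [ 0.3723 -0.3963  0.018 ]
 [ 0.4133 -0.1027  0.018 ]
 [ 0.6068 -0.1242  0.018 ]
 [ 0.5712 -0.4179  0.018 ]
handle tail [ 0.5206 -0.3401  0.03  ]
head [ 0.4863 -0.2078  0.03  ]
```

View pics/lab.png

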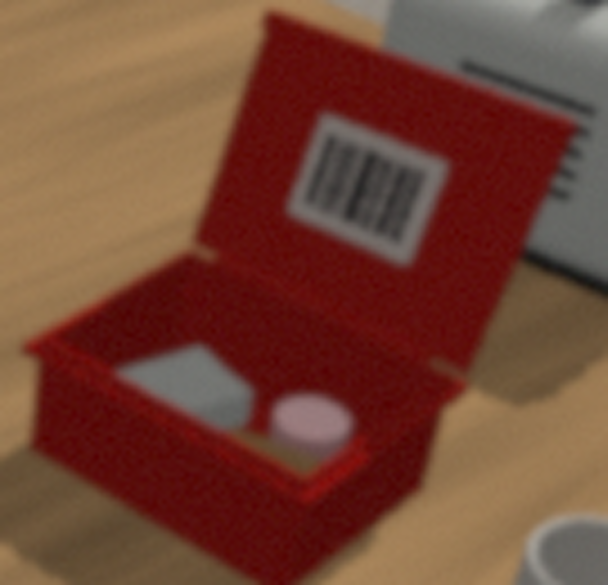

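The crop shows the label corners at (322,112), (450,160), (410,270) and (287,213). The lid's free edge runs (268,15)–(575,125) and the hinge (200,245)–(462,375). I'll work out the lid angle from these.

```bash
python3 - <<'E'
from h import *
np.set_printoptions(precision=4,suppress=True)
v=shot("scene");w=shot("side")
f=lambda p:(p[0]/4.5+360-.4,p[1]/4.5+85-.4)
# refine label corners with mask
img=v[0];g=cv2.resize(img[85:215,360:495],None,fx=4.5,fy=4.5,interpolation=cv2.INTER_CUBIC)
m=((g[...,0]>60)&(g[...,1]>60)).astype(np.uint8);m=cv2.morphologyEx(m,cv2.MORPH_CLOSE,np.ones((25,25)))
m[:90]=0;m[300:]=0;m[:,:270]=0;m[:,470:]=0
c=max(cv2.findContours(m,0,2)[0],key=cv2.contourArea);q=cv2.approxPolyDP(cv2.convexHull(c),12,True)[:,0];print(q.tolist(),cv2.contourArea(c))
C=[(322,112),(450,160),(410,270),(287,213)]
if len(q)==4:
    q=[tuple(min(q.tolist(),key=lambda r:np.hypot(r[0]-p[0],r[1]-p[1]))) for p in C]; 
else: q=C
# label frame: y level along 75, x down, z out ; TL,TR,BR,BL as seen from front: z toward viewer,x down => y right
O=np.array([[-.0275,-.0375,0],[-.0275,.0375,0],[.0275,.0375,0],[.0275,-.0375,0]])
for Q in(C,q):
    n,rs,ts,e=cv2.solvePnPGeneric(O,np.array([f(p) for p in Q]),v[1],None,flags=cv2.SOLVEPNP_IPPE)
    for r,t,k in zip(rs,ts,e):
        Rm=v[2]@cv2.Rodrigues(r)[0];print("pnp",(v[2]@t).ravel()+v[3],"z",Rm[:,2],"y",Rm[:,1],k)
h1,h2=plane(v,f((200,245)),.075),plane(v,f((462,375)),.075)
print("hinge",h1,h2,np.linalg.norm(h1-h2))
u=(h2-h1)/np.linalg.norm(h2-h1);n=np.cross([0,0,1],u)
def onlid(p,ang): # plane through hinge
    d=n*np.cos(ang)+np.array([0,0,1])*np.sin(ang);N=np.cross(u,d);o,dd=ray(v,p);return o+dd*((h1-o)@N)/(dd@N),d
for a in np.arange(.9,2.4,.1):
    r=[]
    P=[onlid(f(p),a)[0] for p in C];T,d=onlid(f((268,15)),a);T2,_=onlid(f((575,125)),a)
    print(round(a,2),np.linalg.norm(P[0]-P[1]),np.linalg.norm(P[3]-P[2]),np.linalg.norm(P[1]-P[2]),np.linalg.norm(P[0]-P[3]),"lid",(T-h1)@d,(T2-h1)@d,np.linalg.norm(T-T2),"ctr",np.mean(P,0))
for a,b in(((268,15),(370,287)),((575,125),(247,284))):print(tri(v,f(a),w,b),tri(v,f(a),w,(b[0],b[1]-6)))
E
```

```text
[[322, 115], [446, 162], [409, 262], [288, 211]] 15071.5
pnp [0.5424 0.2884 0.1599] z [ 0.0933 -0.9543  0.284 ] y [0.9938 0.1064 0.0309] [0.2026]
pnp [0.5444 0.2878 0.1609] z [ 0.8099 -0.2742  0.5185] y [ 0.5121  0.7616 -0.3971] [0.5064]
pnp [0.5064 0.3366 0.1289] z [ 0.179  -0.9417  0.285 ] y [ 0.9824  0.1866 -0.0006] [0.0887]
pnp [0.5076 0.3367 0.1293] z [ 0.7625 -0.3393  0.5509] y [ 0.5824  0.7309 -0.3558] [0.2535]
hinge [0.438  0.2915 0.075 ] [0.6079 0.3129 0.075 ] 0.17125341470386443
0.9 0.07968421492258174 0.07953719309129624 0.06039146675703559 0.05796218866233623 lid 0.1302074594604452 0.1345153502226866 0.18887934955342564 ctr [0.504  0.3407 0.1261]
1.0 0.07897355396458312 0.07922049171351601 0.0590333680882956 0.05657086568797529 lid 0.12825600509757135 0.1324360735283465 0.18631282653539177 ctr [0.5078 0.3355 0.1294]
1.1 0.07826972229042116 0.07890350002721394 0.05837148618625702 0.05589250636960647 lid 0.12761847416537944 0.13171612993033055 0.18379356185141754 ctr [0.5116 0.3304 0.1327]
1.2 0.07755848812579792 0.07857976143495593 0.05839370724839128 0.05591766341058746 l
[... 1560 characters left out ...]
.2362906750636445 0.24211914477631014 0.14416530526881943 ctr [0.5764 0.2418 0.1889]
2.2 0.06279702312315433 0.07100131755521022 0.1309744981521679 0.1298638333222296 lid 0.2814871084630368 0.2878871978522628 0.13362778829704033 ctr [0.5956 0.2155 0.2057]
2.3 0.05723475794993544 0.06765504880377822 0.16152601674525868 0.16094922241782425 lid 0.3524167579390702 0.3594199610262452 0.11777361293854029 ctr [0.6266 0.1732 0.2327]
(array([0.4267, 0.33  , 0.1979]), np.float64(0.0016958717563610628)) (array([0.4293, 0.3242, 0.2014]), np.float64(0.002320862118499633))
(array([0.5952, 0.3582, 0.1983]), np.float64(0.010451099266358638)) (array([0.5981, 0.3512, 0.2019]), np.float64(0.01234134341570735))
```

The lid leans back about 0.29 rad (label elevation about 0.28), which leaves a thin margin. I'll move above the tray, turn, and look from there.

```bash
R="x"; python3 -m crank '.198 -.109 -.03 0 1; .198 -.109 -.03 0 1; .198 -.109 -.03 0 1; .198 -.109 -.03 0 1; .198 -.109 -.03 0 1; .198 -.109 -.03 0 1; .198 -.109 -.03 0 1; .198 -.109 -.03 0 1; .198 -.109 -.03 0 1; .198 -.109 -.03 0 1'
python3 -m crank '0 0 0 -.09 1; 0 0 0 -.09 1; 0 0 0 -.09 1; 0 0 0 -.09 1; 0 0 0 -.09 1; 0 0 0 -.09 1; 0 0 0 -.09 1; 0 0 0 -.09 1; 0 0 0 -.09 1; 0 0 0 -.09 1'
python3 -m crank '0 0 0 0 1; 0 0 0 0 1'
python3 - <<'E'
from h import *
s=read_state();print(s["time"],s["ee_pos"],R.from_quat(s["eef_rot"]).as_matrix()[:,0],s["joint_positions"])
v=shot("wrist");cv2.imwrite("pics/w1.png",v[0])
E
```

```text
time: 1.35
ee_pos: [0.5028, -0.2645, 0.2507]
eef_rot: [0.988, 0.155, 0.0, 0.0]
ft_force: [1.0, 0.0, -0.2]
width: 0.0868
grip_force: 0.0
time: 2.35
ee_pos: [0.5017, -0.2659, 0.2503]
eef_rot: [0.648, 0.762, -0.0, 0.0]
ft_force: [0.8, -0.3, -0.1]
width: 0.087
grip_force: 0.0
time: 2.55
ee_pos: [0.5017, -0.2659, 0.2503]
eef_rot: [0.652, 0.758, -0.0, 0.0]
ft_force: [-1.5, 0.6, 0.2]
width: 0.0869
grip_force: 0.0
2.55 [ 0.50172999 -0.26594264  0.25025673] [-1.49796880e-01  9.88716790e-01 -5.82934995e-05] [ 0.83265509  0.21839284 -0.50130455  1.50047172  0.10512881  1.44952407
  0.47901868]
```

View pics/w1.png

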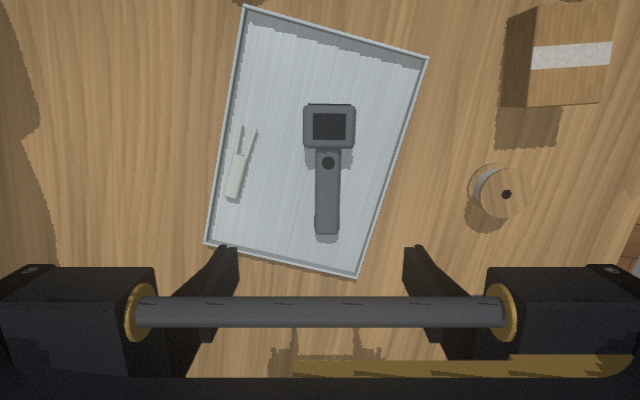

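The wrist view shows the scanner nearly upright in the image: head (330,125), button (328,163), tail (327,235). The tying tool is at (240,170), well clear of the scanner.

```bash
python3 - <<'E'
from h import *
np.set_printoptions(precision=4,suppress=True)
v=shot("wrist");g=cv2.cvtColor(v[0],cv2.COLOR_BGR2GRAY)
m=((g<115)).astype(np.uint8);m[:95]=0;m[240:]=0;m[:,:290]=0;m[:,370:]=0
c=max(cv2.findContours(m,0,1)[0],key=cv2.contourArea);m=cv2.drawContours(m*0,[c],-1,1,-1)
L=[]
for r in range(100,240,6):
    x=np.where(m[r])[0]
    if len(x):
        z=.032 if r>155 else .042
        a,b=plane(v,(x[0],r),z),plane(v,(x[-1]+1,r),z);print(r,x[0],x[-1],g[r,x[0]-3:x[0]+4],(a+b)[:2]/2,np.linalg.norm(a-b))
print(cv2.boundingRect(c),"button",plane(v,(328,163),.033),"tail top",plane(v,(327,235),.03),"front",plane(v,(329,104),.042))
E
```

```text
106 305 352 [176 165 120  98  98  99 104] [ 0.4999 -0.1893] 0.05450664190698041
112 303 355 [177 175 159  86  98 101 100] [ 0.5015 -0.1957] 0.06049502797162463
118 303 355 [174 177 158  89  97 101 104] [ 0.5026 -0.2022] 0.06080884660032596
124 303 355 [178 177 162  87  99  99 103] [ 0.5036 -0.2089] 0.061125938082351436
130 303 354 [179 177 156  86  94  99 101] [ 0.5041 -0.2156] 0.060286973705203736
136 303 354 [175 174 155  83  98 102 100] [ 0.5052 -0.2224] 0.060604656927908965
142 303 354 [175 170 153  82  95  97 100] [ 0.5063 -0.2293] 0.06092570596112169
148 307 351 [125 124 120 109  98 101  98] [ 0.508  -0.2361] 0.053004972180867416
154 315 341 [125 125 122  93  87  94  99] [ 0.5079 -0.2433] 0.03197324529393007
160 315 341 [125 123 120  96  92  97 100] [ 0.5096 -0.252 ] 0.032943281594550726
166 315 340 [127 127 121  94  90  98 100] [ 0.5101 -0.2594] 0.031894841134676936
172 315 340 [173 173 156 113  92  98  98] [ 0.5113 -0.2668] 0.032068398841999045
178 316 339 [169 160 117  94  97 100 103] [ 0.5125 -0.2743] 0.029763559138520884
184 315 339 [169 174 159  90  94  98 100] [ 0.5131 -0.282 ] 0.03117426411582951
190 315 339 [175 171 155  99  94  98 101] [ 0.5143 -0.2896] 0.03134671593641562
196 315 339 [172 168 156  98  95 100 101] [ 0.5155 -0.2974] 0.031521086330757904
202 315 339 [171 170 157  99  94 100 100] [ 0.5168 -0.3052] 0.03169740749494117
208 315 339 [169 170 154  94  97  98 103] [ 0.518  -0.3131] 0.03187571234948988
214 315 338 [172 172 152  86  98  99  99] [ 0.5187 -0.3212] 0.03077378490725755
220 314 339 [169 172 158 104  85  96 102] [ 0.5199 -0.3293] 0.033527935838369945
226 314 339 [172 173 161 103  89  99 101] [ 0.5212 -0.3374] 0.03371977517935384
232 316 337 [170 161 117  95  94  98  98] [ 0.5226 -0.3457] 0.028696311326909526
(303, 103, 53, 132) button [ 0.5095 -0.2556  0.033 ] tail top [ 0.5234 -0.3507  0.03  ] front [ 0.4996 -0.1871  0.042 ]
```

Scanner heading is 98°, which already matches the tool. The grip point is about (0.511, -0.271). Before grasping I'll measure the lid lean from above.

```bash
python3 -m crank '.231 .045 -.02 0 1; .231 .045 -.02 0 1; .231 .045 -.02 0 1; .231 .045 -.02 0 1; .231 .045 -.02 0 1; .231 .045 -.02 0 1; .231 .045 -.02 0 1; .231 .045 -.02 0 1; .231 .045 -.02 0 1; .231 .045 -.02 0 1' >/dev/null
python3 -m crank '0 0 0 0 1; 0 0 0 0 1'
python3 - <<'E'
from h import *
v=shot("wrist");cv2.imwrite("pics/w2.png",v[0])
E
```

```text
time: 3.85
ee_pos: [0.5191, 0.2058, 0.2901]
eef_rot: [0.65, 0.76, -0.0, -0.0]
ft_force: [0.9, -0.2, 0.6]
width: 0.0871
grip_force: 0.0
```

View pics/w2.png

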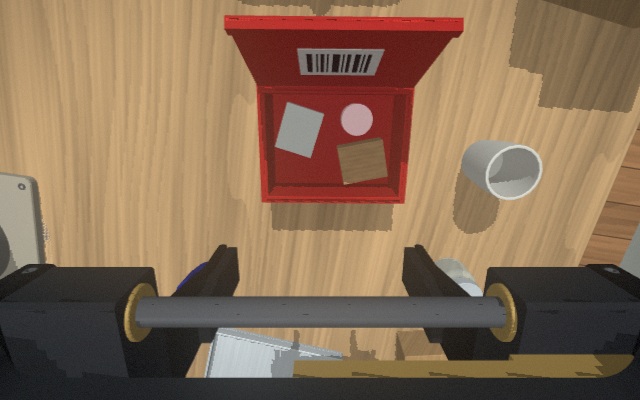

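The overhead view shows the lid's free-edge band (226–462, rows 17–34), the label (298–384, rows 48–77), and the tub rim at row 90. Next, triangulate the label across both views.

```bash
python3 - <<'E'
from h import *
np.set_printoptions(precision=4,suppress=True)
from scipy.optimize import least_squares
def corners(img,box,s=6,thr=60):
    x0,y0,x1,y1=box;g=cv2.resize(img[y0:y1,x0:x1],None,fx=s,fy=s,interpolation=cv2.INTER_CUBIC)
    m=(g[...,1]>thr).astype(np.uint8)
    m=cv2.morphologyEx(np.pad(m,60),cv2.MORPH_CLOSE,np.ones((41,41)))[60:-60,60:-60]
    c=max(cv2.findContours(m,0,2)[0],key=cv2.contourArea);q=cv2.approxPolyDP(cv2.convexHull(c),15,True)[:,0]
    return (q+.5)/s-.5+[x0,y0]
V=shot("scene");W=shot("wrist")
a=corners(V[0],(420,105,464,147));b=corners(W[0],(290,42,392,84))
print(a,b)
def order(q): # TL TR BR BL
    s=q.sum(1);d=q[:,0]-q[:,1];return np.array([q[s.argmin()],q[d.argmax()],q[s.argmax()],q[d.argmin()]])
a=order(a);b=order(b)
P=[]
for i in range(4):
    p,e=tri(V,a[i],W,b[i]);P.append(p);print(p,e)
P=np.array(P);c=P.mean(0);y=P[1]+P[2]-P[0]-P[3];x=P[2]+P[3]-P[0]-P[1];n=np.cross(x,y);n/=np.linalg.norm(n)
print("tri",c,n,"elev",np.arcsin(n[2]),np.linalg.norm(y)/2,np.linalg.norm(x)/2)
O=np.array([[-.0275,-.0375,0],[-.0275,.0375,0],[.0275,.0375,0],[.0275,-.0375,0]])
def pose(p): 
    h,t=p[3],p[4]  # heading of y axis, lean
    yy=np.array([np.cos(h),np.sin(h),0]);bk=np.array([-np.sin(h),np.cos(h),0]);up=bk*np.sin(t)+np.array([0,0,np.cos(t)])
    return np.array(p[:3])+O[:,:1]*(-up)+O[:,1:2]*yy
for use in((V,a,W,b),(W,b),(V,a)):
    f=lambda p:np.concatenate([(np.array([proj(use[k],q) for q in pose(p)])-use[k+1]).ravel() for k in range(0,len(use),2)])
    r=least_squares(f,[.51,.32,.13,.1,.3]);print("fit",r.x,np.sqrt(np.mean(r.fun**2)))
print("rim back", plane(W,(260,88),.075),plane(W,(413,88),.075),"front",plane(W,(262,202),.075),plane(W,(405,202),.075))
E
```

```text
[[430.9167 110.0833]
 [458.75   120.4167]
 [450.5833 142.9167]
 [423.75   131.9167]] [[295.25    45.25  ]
 [383.5833  46.4167]
 [372.9167  72.0833]
 [300.25    71.5833]]
[0.4779 0.326  0.1625] 0.002151116853803214
[0.5529 0.3361 0.1655] 0.00234309017014903
[0.556  0.32   0.1133] 0.0003296610441265102
[0.4822 0.309  0.111 ] 0.0008542407991754232
tri [0.5173 0.3228 0.138 ] [ 0.1224 -0.9426  0.3107] elev 0.3158898155308942 0.07515813386837078 0.05457181457045168
fit [0.5177 0.3231 0.1382 0.1459 0.3202] 0.5118370864313215
fit [0.5178 0.3231 0.1391 0.1434 0.3217] 0.3567486517288203
fit [0.5086 0.3336 0.1306 0.197  0.2764] 0.13784987543380264
rim back [0.4374 0.2871 0.075 ] [0.6093 0.3135 0.075 ] front [0.4532 0.1523 0.075 ] [0.631  0.1796 0.075 ]
```

```bash
python3 - <<'E'
from h import *
np.set_printoptions(precision=4,suppress=True)
from scipy.optimize import least_squares
V=shot("scene");W=shot("wrist")
def quad(img,box,s=8):
    x0,y0,x1,y1=box;g=cv2.resize(img[y0:y1,x0:x1],None,fx=s,fy=s,interpolation=cv2.INTER_CUBIC)[...,1]
    hi=np.percentile(g,92);lo=np.percentile(g,8);m=(g>(int(hi)+int(lo))/2).astype(np.uint8)
    m=cv2.morphologyEx(np.pad(m,60),cv2.MORPH_CLOSE,np.ones((51,51)))[60:-60,60:-60]
    c=max(cv2.findContours(m,0,1)[0],key=cv2.contourArea)[:,0].astype(float)
    b=cv2.approxPolyDP(cv2.convexHull(c.astype(np.int32)),20,True)[:,0]
    print(lo,hi,len(b)); L=[]
    for i in range(4):
        p,q=b[i].astype(float),b[(i+1)%4].astype(float);d=(q-p);l=np.hypot(*d);d/=l
        t=(c-p)@d;e=np.abs((c-p)@[-d[1],d[0]]);k=c[(t>.15*l)&(t<.85*l)&(e<12)]
        L.append(cv2.fitLine(k.astype(np.float32),cv2.DIST_HUBER,0,.01,.01).ravel())
    o=[]
    for i in range(4):
        A,B=L[i-1],L[i];t=np.linalg.solve(np.c_[A[:2],-B[:2]],B[2:]-A[2:]);o.append(A[2:]+t[0]*A[:2])
    q=(np.array(o)+.5)/s-.5+[x0,y0];S=q.sum(1);d=q[:,0]-q[:,1]
    return np.array([q[S.argmin()],q[d.argmax()],q[S.argmax()],q[d.argmin()]])
a=quad(V[0],(420,105,464,147));b=quad(W[0],(290,40,392,84));print(a,b)
O=np.array([[-.0275,-.0375,0],[-.0275,.0375,0],[.0275,.0375,0],[.0275,-.0375,0]])
def pose(p):
    h,t=p[3],p[4];yy=np.array([np.cos(h),np.sin(h),0]);bk=np.array([-np.sin(h),np.cos(h),0]);up=bk*np.sin(t)+np.array([0,0,np.cos(t)])
    return np.array(p[:3])+O[:,:1]*(-up)+O[:,1:2]*yy
for use in((V,a,W,b),(W,b),(V,a)):
    f=lambda p:np.concatenate([(np.array([proj(use[k],q) for q in pose(p)])-use[k+1]).ravel() for k in range(0,len(use),2)])
    r=least_squares(f,[.51,.32,.13,.1,.3]);print("fit",r.x,np.sqrt(np.mean(r.fun**2)))
    print("std",np.sqrt(np.diag(np.linalg.inv(r.jac.T@r.jac)))*.3)
# lid lip bands in wrist, profile at col 345
print(W[0][8:50,250,2].tolist(),W[0][8:50,250,1].tolist());print(W[0][80:100,345,2].tolist())
E
```

```text
12.0 104.0 4
26.0 120.0 4
[[431.0533 108.7817]
 [460.0097 120.5926]
 [450.452  144.3384]
 [422.5775 132.0136]] [[295.2224  44.0625]
 [383.7306  44.0625]
 [373.207   71.1875]
 [299.4497  71.1875]]
fit [0.5177 0.3236 0.138  0.1538 0.3404] 0.6137011514635959
std [0.0001 0.0001 0.0004 0.0032 0.0051]
fit [0.5177 0.3234 0.1411 0.1516 0.3345] 0.12397532538751066
std [0.0001 0.0002 0.0012 0.0033 0.0054]
fit [0.5422 0.2878 0.1603 0.1468 0.315 ] 0.09107462569303891
std [0.0045 0.0062 0.0041 0.0162 0.0297]
[175, 175, 180, 182, 184, 194, 195, 204, 181, 183, 184, 184, 187, 183, 183, 178, 139, 101, 98, 101, 100, 101, 97, 102, 102, 101, 102, 99, 100, 100, 101, 99, 103, 104, 102, 102, 101, 102, 103, 100, 100, 99] [145, 146, 141, 52, 53, 54, 56, 56, 51, 54, 53, 53, 55, 54, 52, 47, 44, 37, 32, 36, 33, 36, 31, 38, 36, 39, 36, 37, 37, 37, 37, 32, 38, 40, 38, 38, 34, 38, 38, 36, 35, 35]
[100, 98, 104, 120, 122, 122, 120, 110, 115, 125, 118, 102, 123, 125, 127, 126, 125, 125, 126, 123]
```

The lid leans 0.33 ± 0.02 rad, so a level scanner would sit right at the 0.35 limit. The tool can't pitch. I'll grip the scanner lightly and press its head on the tub's fixed front rim, which should pivot it nose-up by about 0.2 rad in the fingers. First the grasp.

```bash
python3 -m crank '-.235 -.04 .02 0 1; -.235 -.04 .02 0 1; -.235 -.04 .02 0 1; -.235 -.04 .02 0 1; -.235 -.04 .02 0 1; -.235 -.04 .02 0 1; -.235 -.04 .02 0 1; -.235 -.04 .02 0 1; -.235 -.04 .02 0 1; -.235 -.04 .02 0 1' >/dev/null
python3 -m crank '0 0 .2 0 1; 0 0 .2 0 1; 0 0 .2 0 1; 0 0 0 0 1;0 0 0 0 1'
python3 - <<'E'
from h import *
np.set_printoptions(precision=4,suppress=True)
s=read_state();r=R.from_quat(s["eef_rot"]).as_matrix();t=np.array([.5112,-.271,.007])
print(s["ee_pos"],r[:,0],"scaled move",r.T@(t-s["ee_pos"])/.2)
V=shot("scene")
print("votive top",plane(V,(293,168),.065),"jar top",plane(V,(427,251),.075),"holder top",plane(V,(494,211),.085))
E
```

```text
time: 5.6
ee_pos: [0.5127, -0.2728, 0.1312]
eef_rot: [0.651, 0.759, -0.0, -0.0]
ft_force: [0.0, -0.5, 0.2]
width: 0.0864
grip_force: 0.0
[ 0.5127 -0.2728  0.1312] [-0.153   0.9882  0.0001] scaled move [ 0.0101 -0.0057  0.6212]
votive top [ 0.3741 -0.0025  0.065 ] jar top [0.7438 0.055  0.075 ] holder top [0.7495 0.2344 0.085 ]
```

```bash
python3 -m crank '.01 -.006 .12 0 1; 0 0 .12 0 1; 0 0 .12 0 1; 0 0 .12 0 1; 0 0 .08 0 1; 0 0 .06 0 1; 0 0 0 0 1; 0 0 0 0 1'
python3 -m crank '0 0 0 0 -1; 0 0 0 0 -1; 0 0 0 0 -1; 0 0 0 0 -1; 0 0 0 0 -1; 0 0 0 0 -1; 0 0 0 0 -1; 0 0 0 0 -1' 15
python3 -m crank '0 0 -.02 0 -1; 0 0 -.06 0 -1; 0 0 -.12 0 -1; 0 0 -.2 0 -1; 0 0 -.2 0 -1; 0 0 -.2 0 -1; 0 0 0 0 -1; 0 0 0 0 -1'
python3 - <<'E'
from h import *
v=shot("wrist");cv2.imwrite("pics/w3.png",v[0])
E
```

```text
time: 6.45
ee_pos: [0.5122, -0.2708, 0.0074]
eef_rot: [0.65, 0.76, 0.0, 0.001]
ft_force: [0.3, -0.1, 0.3]
width: 0.0875
grip_force: 0.0
time: 7.25
ee_pos: [0.5114, -0.2705, 0.0062]
eef_rot: [0.65, 0.76, -0.0, -0.0]
ft_force: [-0.6, -0.5, 0.2]
width: 0.0308
grip_force: 0.0
time: 8.05
ee_pos: [0.512, -0.2707, 0.168]
eef_rot: [0.65, 0.76, 0.0, 0.001]
ft_force: [0.2, -0.3, -1.1]
width: 0.0005
grip_force: 0.0
```

View pics/w3.png

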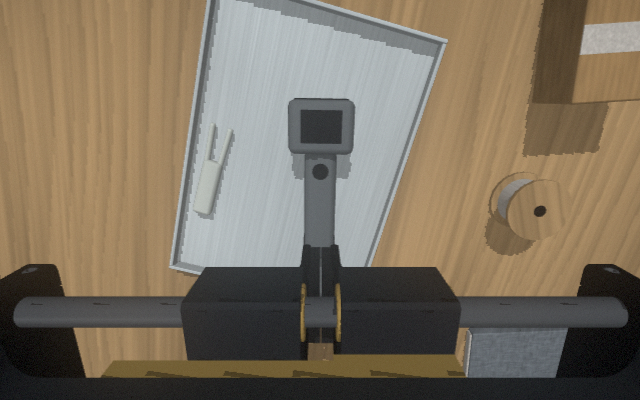

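I lifted before the fingers had tightened, so they're now shut and empty at (320,260). The scanner is still in place and centred (column 320). I'll reopen, go back down, and wait longer.

```bash
python3 -m crank '0 0 0 0 1; 0 0 0 0 1; 0 0 0 0 1; 0 0 0 0 1; 0 0 0 0 1; 0 0 0 0 1; 0 0 0 0 1; 0 0 0 0 1; 0 0 0 0 1; 0 0 0 0 1'
python3 -m crank '0 0 .15 0 1; 0 0 .2 0 1; 0 0 .2 0 1; 0 0 .12 0 1; 0 0 .08 0 1; 0 0 .055 0 1; 0 0 0 0 1; 0 0 0 0 1'
python3 -m crank '0 0 0 0 -1; 0 0 0 0 -1; 0 0 0 0 -1; 0 0 0 0 -1; 0 0 0 0 -1; 0 0 0 0 -1; 0 0 0 0 -1; 0 0 0 0 -1; 0 0 0 0 -1; 0 0 0 0 -1' 15
python3 -m crank '0 0 0 0 -1; 0 0 0 0 -1'
```

```text
time: 9.1
ee_pos: [0.5114, -0.2705, 0.1663]
eef_rot: [0.65, 0.76, -0.0, 0.0]
ft_force: [-0.9, 0.7, 0.3]
width: 0.0724
grip_force: 0.0
time: 9.9
ee_pos: [0.5122, -0.2708, 0.0063]
eef_rot: [0.65, 0.76, 0.0, 0.001]
ft_force: [0.1, -0.4, 0.6]
width: 0.087
grip_force: 0.0
time: 10.9
ee_pos: [0.5114, -0.2705, 0.0053]
eef_rot: [0.65, 0.76, -0.0, 0.0]
ft_force: [0.2, 0.5, 0.5]
width: 0.015
grip_force: 0.0
time: 11.1
ee_pos: [0.5114, -0.2705, 0.0053]
eef_rot: [0.65, 0.76, -0.0, 0.0]
ft_force: [0.0, -0.3, -0.1]
width: 0.0029
grip_force: 0.0
```

The fingers closed to 3 mm with no force, so nothing is between the pads. I'll look from both cameras.

```bash
python3 - <<'E'
from h import *
np.set_printoptions(precision=4,suppress=True)
v=shot("wrist");V=shot("scene");S=shot("side");s=read_state();print(s["width"],s["grip_force"],s["ee_pos"])
t=s["ee_pos"]
for q in(v,V,S):print(proj(q,t),proj(q,t+[0,0,.019]))
a=cv2.resize(V[0][160:340,100:340],(400,300));b=cv2.resize(S[0][80:220,300:460],(343,300));c=cv2.resize(v[0],(480,300))
o=np.zeros((600,800,3),np.uint8);o[:300,:400]=a;o[:300,400:743]=b;o[300:,:480]=c;cv2.imwrite("pics/c4.png",o)
E
```

```text
0.00017847271327367834 0.0 [ 0.5114 -0.2705  0.0053]
[320.6519 242.2523] [320.6932 255.8599]
[212.4096 273.167 ] [210.543  266.7209]
[364.6155 168.8456] [364.8021 162.5652]
```

View pics/c4.png

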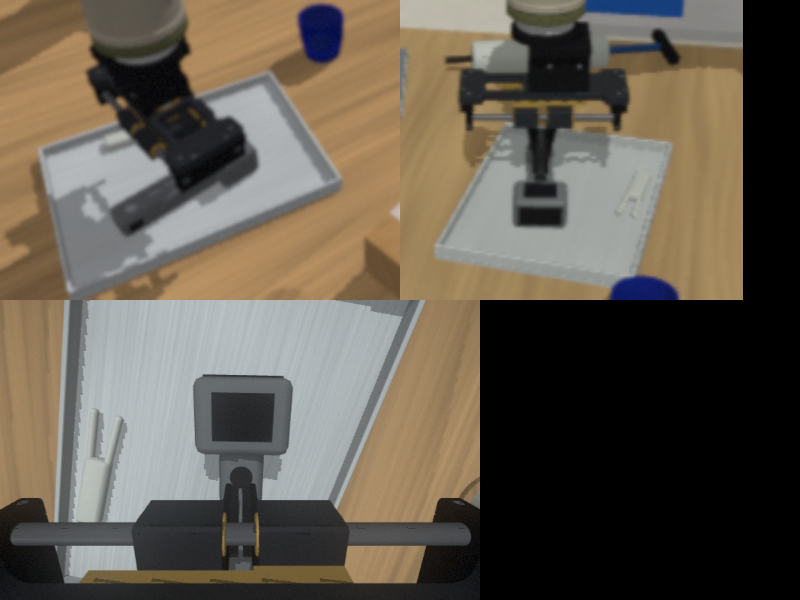

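The wrist crop shows the shut fingers (240,490) directly over the handle, the head at (243,415), and the scanner seemingly unmoved. I'll check numerically whether the scanner rose or shifted, and take one tight zoom.

```bash
python3 - <<'E'
from h import *
np.set_printoptions(precision=4,suppress=True)
v=shot("wrist");V=shot("scene");S=shot("side")
P=[(.5037,-.2085,.042),(.5095,-.2556,.033),(.4996,-.1871,.042)]
print("pred wrist",[proj(v,p) for p in P],"scene",[proj(V,p) for p in P],"side",[proj(S,p) for p in P])
o=np.zeros((600,800,3),np.uint8)
o[:,:420]=cv2.resize(v[0][150:310,264:376],(420,600),interpolation=cv2.INTER_CUBIC)
o[:300,420:800]=cv2.resize(S[0][120:200,315:416],(380,300),interpolation=cv2.INTER_CUBIC)
o[300:,420:800]=cv2.resize(V[0][215:310,150:270],(380,300),interpolation=cv2.INTER_CUBIC)
o=np.clip(o.astype(float)*1.6+15,0,255).astype(np.uint8)
cv2.imwrite("pics/c5.png",o)
E
```

```text
pred wrist [array([325.0406, 150.1905]), array([321.5209, 237.3383]), array([323.5645, 100.9455])] scene [array([237.5653, 244.2167]), array([216.7509, 259.6139]), array([246.6254, 238.4833])] side [array([364.7024, 169.5632]), array([364.8477, 162.6801]), array([365.194 , 174.3537])]
```

View pics/c5.png

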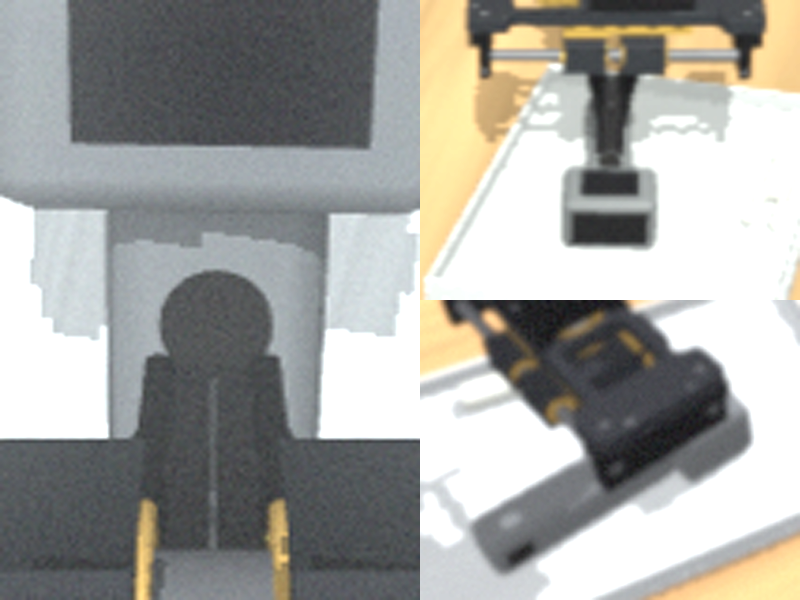

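The shut fingertips seem to end at the height of the handle top, about 27 mm short of the reported TCP. I'll check this against the first side picture, where both tips are visible against the background.

```bash
python3 - <<'E'
from h import *
np.set_printoptions(precision=1,suppress=True)
S=shot("side");W=shot("wrist");g=cv2.imread("pics/side0.png",0)
t=np.array([.1916,-.5945,.1895]);r=R.from_quat([.98787,.15529,0,0]).as_matrix()
for z in(0,-.01,-.02,-.03,-.05):print(z,[proj(S,t+r@np.array([0,y,z])) for y in(-.05,.05)])
print(g[30:66:2,484:520:2])
def wp(p):
    m=cams.camera("wrist")["mount"];q=W[1]@(m[:3,:3].T@(np.array(p)-m[:3,3]));return q[:2]/q[2]
for x in(-.0095,0,.0095):
    for z in(0,-.03):print(x,z,wp((x,.0435,z)),wp((x,.0585,z)))
g=cv2.imread("pics/w1.png",0);print(g[232:270:3,396:444:3])
E
```

```text
0 [array([503.2,  68.4]), array([488.9,  56.2])]
-0.01 [array([503.9,  64.8]), array([489.5,  52.7])]
-0.02 [array([504.7,  61.2]), array([490.1,  49.3])]
-0.03 [array([505.4,  57.5]), array([490.8,  45.7])]
-0.05 [array([506.9,  50. ]), array([492. ,  38.6])]
[[138 136 133  40  18  21  21  66  40  20  14  50  48  17  14  16  13  14]
 [137 137 133  32  18  17  20 112 128  63  19  13  15  16  16  14  16  15]
 [137 138 120  25  19  17  35 124 135 107  35  16  15  16  13  13  32  75]
 [136 136 118  28  20  19  43 132 135 135 127  66  10   8  10  10 108 136]
 [136 136  99  18  20  22  55 134 135 135 130  33  10  11   8  29 124 135]
 [137 137  93  19  21  20  88 136 136 137 108  19   9   8   9  54 133 135]
 [139 138  75  18  20  20 110 137 136 137  99  11   9  11   8 107 135 134]
 [139 135  47  20  21  23 116 137 136 136  79  11  11  14  34 125 136 135]
 [139 138 107  84  86 102 134 136 137 135  61  14  11  14  56 135 136 136]
 [138 138 137 136 138 137 137 135 136 132  35  14  16  14  93 135 135 137]
 [139 139 137 137 137 137 137 137 138 118  25  13  15  18 114 136 136 137]
 [139 139 137 
[... 909 characters left out ...]
 148 141 137 127 136 144 130]
 [146 146 147 144 141 145 140 139 143 147 139 130 129 139 141 125]
 [151 147 145 143 145 145 139  81 115 142 140 128 129 142 140 124]
 [149 149 147  62  67  65  98  46  47  81 139 126 136 141 131 124]
 [148 146 148  45  50  49  47  46  45  42 129 131 138 142 126 123]
 [146 146 145  43  48  47  48  46  45  46  42 135 139 139 122 123]
 [148 146 144  48  48  47  50  47  42  43  41  65 140 131 120 128]
 [145 148 138  42  41  45  50  45  47  40  47  38 100 126 118 129]
 [145 147 133  44  39  45  45  44  45  39  41  37  38 122 121 125]
 [144 149 128  43  39  40  42  45  42  45  38  33  41  51 126 125]
 [141 147 124  45  45  45  41  48  47  39  43  38  38  37  43 124]]
```

Both pictures agree that the real fingertips lie 30 mm short of the reported TCP. I'll grasp with reported z ≈ -0.022, which puts the tips about 8 mm above the table, going down slowly and watching the force.

```bash
python3 -m crank '0 0 -.1 0 1; 0 0 0 0 1; 0 0 0 0 1; 0 0 0 0 1; 0 0 0 0 1; 0 0 0 0 1; 0 0 0 0 1; 0 0 0 0 1; 0 0 0 0 1; 0 0 0 0 1' >/dev/null
python3 -m crank '0 0 0 0 1; 0 0 .07 0 1; 0 0 .06 0 1; 0 0 .05 0 1; 0 0 .03 0 1; 0 0 .02 0 1; 0 0 .01 0 1; 0 0 0 0 1'
python3 -m crank '0 0 0 0 -1; 0 0 0 0 -1; 0 0 0 0 -1; 0 0 0 0 -1; 0 0 0 0 -1; 0 0 0 0 -1; 0 0 0 0 -1; 0 0 0 0 -1; 0 0 0 0 -1; 0 0 0 0 -1' 15
```

```text
time: 13.9
ee_pos: [0.5115, -0.2705, -0.0228]
eef_rot: [0.65, 0.76, 0.0, 0.0]
ft_force: [-0.7, 0.5, -0.4]
width: 0.0873
grip_force: 0.0
time: 14.9
ee_pos: [0.5114, -0.2705, -0.0228]
eef_rot: [0.65, 0.76, -0.0, 0.0]
ft_force: [-0.1, -0.5, 0.6]
width: 0.0318
grip_force: 14.9
```

Gripped: width 31.8 mm, 15 N. Now lift and carry it to just in front of the tub's rim.

```bash
python3 -m crank '0 0 -.03 0 -1; 0 0 -.06 0 -1; 0 0 -.1 0 -1; 0 0 -.12 0 -1; 0 0 -.12 0 -1; 0 0 -.1 0 -1; 0 0 -.035 0 -1; 0 0 0 0 -1; 0 0 0 0 -1' 
python3 -m crank '.13 .03 0 0 -1; .2 .05 0 0 -1; .2 .055 0 0 -1; .2 .055 0 0 -1; .2 .055 0 0 -1; .2 .055 0 0 -1; .2 .055 0 0 -1; .2 .055 0 0 -1; .2 .05 0 0 -1; .1 .025 0 0 -1' >/dev/null
python3 -m crank '0 0 0 0 -1; 0 0 0 0 -1; 0 0 0 0 -1'
python3 - <<'E'
from h import *
v=shot("wrist");cv2.imwrite("pics/w6.png",v[0]);print(read_state()["torque"])
E
```

```text
time: 15.8
ee_pos: [0.5109, -0.2704, 0.0895]
eef_rot: [0.65, 0.76, -0.0, -0.0]
ft_force: [-0.1, -0.8, -1.6]
width: 0.0319
grip_force: 14.9
time: 17.1
ee_pos: [0.5506, 0.1045, 0.0895]
eef_rot: [0.651, 0.759, -0.001, -0.0]
ft_force: [-0.3, 0.9, -0.7]
width: 0.0322
grip_force: 14.9
[-0.03576098 -0.11089505 -0.0638691 ]
```

View pics/w6.png

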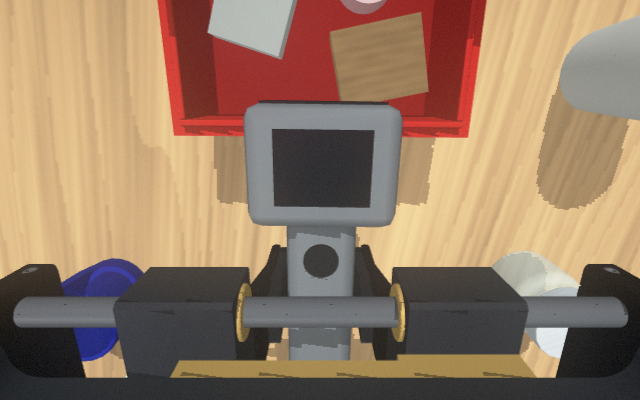

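The scanner is held level, its front edge at (320,103), over the tub's front rim (row 120–136). I'll compute the lever from grip to rim.

```bash
python3 - <<'E'
from h import *
np.set_printoptions(precision=4,suppress=True)
v=shot("wrist");s=read_state();r=R.from_quat(s["eef_rot"]).as_matrix()
for u in((176,136),(467,136),(176,121),(467,121)):print(u,(r.T@(plane(v,u,.075)-s["ee_pos"]))[:2])
print("head front edge top", (r.T@(plane(v,(322,103),.038+s["ee_pos"][2]+.0268)-s["ee_pos"])),(r.T@(plane(v,(322,225),.038+s["ee_pos"][2]+.0268)-s["ee_pos"])))
E
```

```text
(176, 136) [ 0.0633 -0.0878]
(467, 136) [0.0633 0.0884]
(176, 121) [ 0.0721 -0.0867]
(467, 121) [0.0722 0.0872]
head front edge top [ 0.0837  0.0002 -0.0648] [ 0.0362  0.0003 -0.0648]
```

```bash
python3 -m crank '0 0 .08 0 -1; 0 0 .07 0 -1; 0 0 .04 0 -1; 0 0 0 0 -1; 0 0 .01 0 -1; 0 0 .01 0 -1' 6
python3 -m crank '0 0 .01 0 -1; 0 0 .01 0 -1; 0 0 .01 0 -1; 0 0 .01 0 -1'
python3 -m crank '0 0 .01 0 -1; 0 0 .01 0 -1; 0 0 0 0 -1'
python3 - <<'E'
from h import *
v=shot("wrist");g=v[0];cv2.imwrite("pics/w7.png",g);print([int(x) for x in g[80:130:2,322].mean(1)],[int(x) for x in g[210:250:2,300].mean(1)])
E
```

```text
time: 17.8
ee_pos: [0.5512, 0.1062, 0.0485]
eef_rot: [0.65, 0.76, 0.0, 0.0]
ft_force: [0.3, 0.4, -0.8]
width: 0.0319
grip_force: 6.0
time: 18.2
ee_pos: [0.551, 0.106, 0.0402]
eef_rot: [0.65, 0.76, 0.0, 0.0]
ft_force: [1.0, -1.1, -0.1]
width: 0.0318
grip_force: 6.0
time: 18.5
ee_pos: [0.5506, 0.1061, 0.0359]
eef_rot: [0.65, 0.76, -0.0, -0.0]
ft_force: [-0.2, -0.3, -1.3]
width: 0.032
grip_force: 6.0
[91, 91, 92, 91, 92, 93, 93, 93, 94, 94, 91, 47, 49, 51, 53, 51, 48, 51, 54, 101, 143, 149, 155, 164, 167] [49, 54, 48, 53, 52, 53, 51, 53, 85, 142, 114, 144, 144, 141, 128, 115, 110, 116, 115, 116]
```

The head edge moved from row 103 to about 118, which means θ ≈ 0.2 rad nose-up. Now firm the grip, lift 20 mm, and go 38 mm forward to the aiming pose.

```bash
python3 -m crank '0 0 0 0 -1; 0 0 -.02 0 -1; 0 0 -.04 0 -1; 0 0 -.04 0 -1; .04 0 0 0 -1; .06 0 0 0 -1; .06 0 0 0 -1; .03 0 0 0 -1; 0 0 0 0 -1; 0 0 0 0 -1' 20
python3 - <<'E'
from h import *
np.set_printoptions(precision=4,suppress=True)
s=read_state();r=R.from_quat(s["eef_rot"]).as_matrix();print(s["ee_pos"],r[:,0])
v=shot("wrist");V=shot("scene")
g=v[0];print([int(x) for x in g[80:130:2,322].mean(1)])
o=np.zeros((600,800,3),np.uint8);o[:400,:640]=v[0]
o[400:600,:300]=cv2.resize(V[0][90:220,340:520],(300,200)); o[300:600,400:800]=cv2.resize(V[0][60:210,310:510],(400,300),interpolation=cv2.INTER_CUBIC)
cv2.imwrite("pics/w8.png",o)
f=r[:,0]
for th in(.15,.2,.25):
  for L in((.5177,.3235,.138),(.5177,.3234,.141)):
    gp=s["ee_pos"]+[0,0,.049];X=np.cos(th)*f+[0,0,np.sin(th)];Z=-np.sin(th)*f+[0,0,np.cos(th)]
    lens=gp+X*.0855-Z*.003;d=np.array(L)-lens;Y=np.cross(Z,X)
    n=np.array([np.sin(.15)*np.cos(.33),-np.cos(.15)*np.cos(.33),np.sin(.33)])
    print(th,d@X,d@Y,d@Z,"angle",np.arccos(-X@n) if False else np.pi-np.arccos(X@n), "signed lens z in label",-d@n)
E
```

```text
time: 19.55
ee_pos: [0.5449, 0.1436, 0.056]
eef_rot: [0.65, 0.76, -0.0, 0.0]
ft_force: [-0.6, -0.2, -0.9]
width: 0.0319
grip_force: 20.0
[0.5449 0.1436 0.056 ] [-0.1545  0.988  -0.0003]
[98, 100, 100, 101, 101, 101, 99, 101, 101, 98, 97, 57, 58, 57, 53, 59, 57, 55, 57, 108, 152, 156, 163, 170, 175]
0.15 0.09929441096070232 -0.0009236558853719879 0.008436950265315832 angle 0.479830652767141 signed lens z in label 0.08418711231706956
0.15 0.09964419723335824 -0.0009082042809584135 0.011418154568745151 angle 0.479830652767141 signed lens z in label 0.0831214413011066
0.2 0.09933634020094086 -0.0009236558853718694 -0.000806118774849911 angle 0.5298466765243433 signed lens z in label 0.0861239583609328
0.2 0.0998346874463501 -0.000908204280958295 0.0021538777721610875 angle 0.5298466765243433 signed lens z in label 0.08505828734496984
0.25 0.09891621018868488 -0.0009236558853719231 -0.010039843758019786 angle 0.5798601773936736 signed lens z in label 0.0882489983876439
0.25 0.09956187279826817 -0.0009082042809583487 -0.0071084534172582365 angle 0.5798601773936736 signed lens z in label 0.08718332737168094
```

View pics/w8.png

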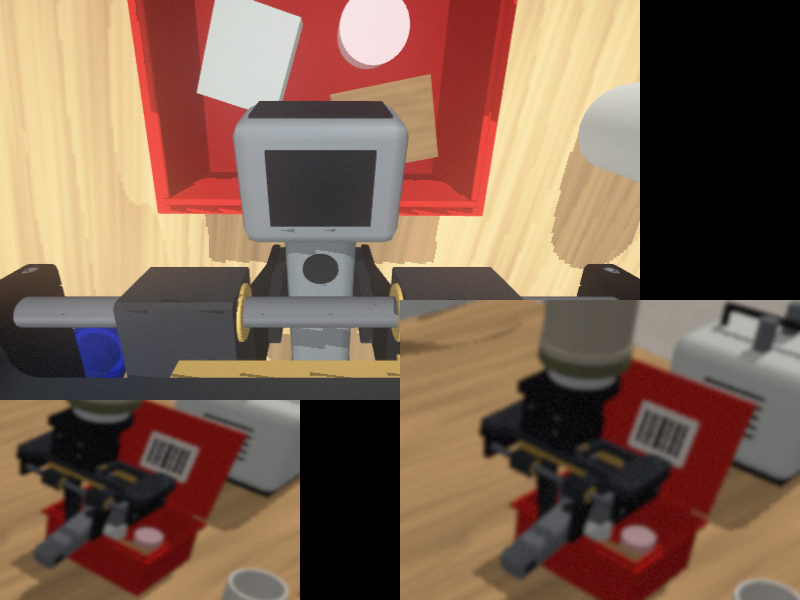

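I pitched it the wrong way. The label normal points up, so the scanner has to look slightly down (nose-down), and it is currently 0.53 rad off. The picture confirms it is nose-up: dark front face at (322,110).

The fix is to raise it, turn 90°, and press the handle's tail on the tub's left side rim from outside, which should bring it to about 0.2 rad nose-down.

```bash
python3 -m crank '0 0 -.05 0 -1; -.05 0 -.12 0 -1; -.05 0 -.15 0 -1; -.03 0 -.1 0 -1; 0 0 -.03 0 -1' >/dev/null
python3 -m crank '0 0 0 -.05 -1; 0 0 0 -.09 -1; 0 0 0 -.09 -1; 0 0 0 -.09 -1; 0 0 0 -.09 -1; 0 0 0 -.09 -1; 0 0 0 -.09 -1; 0 0 0 -.09 -1; 0 0 0 -.09 -1; 0 0 0 -.09 -1' > /dev/null
python3 -m crank '0 0 0 -.09 -1; 0 0 0 -.05 -1; 0 0 0 0 -1; 0 0 0 0 -1'
python3 - <<'E'
from h import *
np.set_printoptions(precision=4,suppress=True)
s=read_state();r=R.from_quat(s["eef_rot"]).as_matrix();print(s["joint_positions"],np.degrees(np.arctan2(r[1,0],r[0,0])))
print("scaled",r.T@(np.array([.3816,.2076,.085])-s["ee_pos"])/.2)
E
```

```text
time: 21.55
ee_pos: [0.5487, 0.1181, 0.1459]
eef_rot: [-0.076, 0.997, 0.0, -0.0]
ft_force: [-0.8, -0.1, -0.8]
width: 0.032
grip_force: 20.0
[ 0.5092  0.378  -0.9805  1.6532  0.3249  1.2861  1.1916] -171.27974355699058
scaled [0.758  0.5692 0.3051]
```

```bash
python3 -m crank '.06 .045 0 0 -1; .12 .09 0 0 -1; .15 .11 0 0 -1; .15 .11 0 0 -1; .14 .11 0 0 -1; .1 .075 0 0 -1; .038 .03 0 0 -1; 0 0 0 0 -1; 0 0 0 0 -1; 0 0 0 0 -1'
python3 - <<'E'
from h import *
np.set_printoptions(precision=4,suppress=True)
v=shot("side");cv2.imwrite("pics/s9.png",v[0]);w=shot("wrist");cv2.imwrite("pics/w9.png",w[0])
s=read_state();r=R.from_quat(s["eef_rot"]).as_matrix();print(s["joint_positions"])
# rim from side: front-left corner estimate check using scene
V=shot("scene")
hsv=cv2.cvtColor(w[0],cv2.COLOR_BGR2HSV);m=((hsv[...,1]>170)&((hsv[...,0]<8)|(hsv[...,0]>172))).astype(np.uint8);print("red in wrist",m.sum(),cv2.boundingRect(m))
f=np.array([.5506,.1045,0]);x=np.array([-.1545,.988,0]);y=np.array([.988,.1545,0])
for a in(.0633,.128,.19):
    p=f+a*x-.0878*y+[0,0,.075];print(p,"tool",(r.T@(p-s["ee_pos"])))
E
```

```text
time: 22.55
ee_pos: [0.3824, 0.2067, 0.1462]
eef_rot: [-0.076, 0.997, 0.0, -0.0]
ft_force: [0.4, 0.0, 0.3]
width: 0.0321
grip_force: 20.0
[ 0.5908 -0.0184 -1.1509  1.9475 -0.0193  1.2017  1.1712]
red in wrist 886 (248, 243, 358, 117)
[0.4541 0.1535 0.075 ] tool [-0.0629 -0.0639  0.071 ]
[0.4441 0.2174 0.075 ] tool [-0.0628  0.0008  0.0711]
[0.4345 0.2787 0.075 ] tool [-0.0627  0.0628  0.0712]
```

```bash
python3 -m crank '0 0 .06 0 -1; 0 0 .12 0 -1; 0 0 .12 0 -1; 0 0 .08 0 -1; 0 0 .02 0 -1; 0 0 0 0 -1; 0 0 .015 0 -1; 0 0 .015 0 -1' 6
python3 -m crank '0 0 .015 0 -1; 0 0 .015 0 -1; 0 0 .015 0 -1; 0 0 .015 0 -1;  0 0 .015 0 -1; 0 0 .015 0 -1'
python3 -m crank '0 0 .015 0 -1; 0 0 .015 0 -1; 0 0 0 0 -1'
python3 - <<'E'
from h import *
v=shot("wrist");g=v[0];print([int(x) for x in g[60:130:2,322].mean(1)]);print([int(x) for x in g[190:240:2,300].mean(1)],read_state()["joint_positions"])
E
```

```text
time: 23.5
ee_pos: [0.3823, 0.2074, 0.0607]
eef_rot: [-0.077, 0.997, -0.0, 0.001]
ft_force: [0.4, 0.0, -0.8]
width: 0.0322
grip_force: 6.0
time: 24.1
ee_pos: [0.3816, 0.2072, 0.042]
eef_rot: [-0.077, 0.997, -0.0, -0.0]
ft_force: [-1.4, -0.4, 0.2]
width: 0.0319
grip_force: 6.0
time: 24.4
ee_pos: [0.3814, 0.2072, 0.0358]
eef_rot: [-0.077, 0.997, -0.0, -0.0]
ft_force: [-0.1, -0.0, -0.5]
width: 0.0318
grip_force: 6.0
[180, 174, 177, 178, 176, 175, 173, 173, 180, 185, 189, 186, 184, 186, 183, 180, 177, 178, 171, 69, 98, 122, 128, 135, 136, 141, 144, 141, 144, 138, 65, 63, 60, 59, 61]
[54, 82, 136, 136, 139, 137, 136, 135, 130, 126, 120, 111, 78, 91, 100, 99, 98, 102, 105, 102, 101, 100, 101, 102, 101] [ 0.46365422  0.22457755 -1.12632355  2.07176941  0.2432715   0.98600476
  0.93671673]
```

The head's back edge is now at row 213, which matches the −0.2 rad prediction (212.7). Firm the grip and return to the aiming pose.

```bash
python3 -m crank '0 0 0 0 -1; 0 0 -.05 0 -1; 0 0 -.1 0 -1; 0 0 -.12 0 -1; 0 0 -.12 0 -1; 0 0 -.1 0 -1; 0 0 -.06 0 -1; 0 0 0 0 -1' 20 >/dev/null
python3 -m crank '-.06 -.045 0 0 -1; -.12 -.09 0 0 -1; -.15 -.11 0 0 -1; -.15 -.11 0 0 -1; -.14 -.11 0 0 -1; -.1 -.075 0 0 -1; -.038 -.03 0 0 -1; 0 0 0 0 -1'
python3 -m crank '0 0 0 .05 -1; 0 0 0 .09 -1; 0 0 0 .09 -1; 0 0 0 .09 -1; 0 0 0 .09 -1; 0 0 0 .09 -1; 0 0 0 .09 -1; 0 0 0 .09 -1; 0 0 0 .09 -1; 0 0 0 .09 -1' > /dev/null
python3 -m crank '0 0 0 .09 -1; 0 0 0 .05 -1; 0 0 0 0 -1; 0 0 0 0 -1'
cat > aim.py <<'E'
from h import *
np.set_printoptions(precision=4,suppress=True)
s=read_state();r=R.from_quat(s["eef_rot"]).as_matrix();print(s["ee_pos"],r[:,0])
print("scaled",r.T@(np.array([.5448,.1435,.130])-s["ee_pos"])/.2)
f=r[:,0]
for th in(-.15,-.2,-.25):
  for L in((.5177,.3235,.138),(.5177,.3234,.141)):
    gp=s["ee_pos"]+[0,0,.049];X=np.cos(th)*f+[0,0,np.sin(th)];Z=-np.sin(th)*f+[0,0,np.cos(th)]
    lens=gp+X*.0855-Z*.003;d=np.array(L)-lens;Y=np.cross(Z,X)
    n=np.array([np.sin(.15)*np.cos(.33),-np.cos(.15)*np.cos(.33),np.sin(.33)])
    print(th,d@X,d@Y,d@Z,"angle",np.arccos(-X@n),-d@n)
E
python3 aim.py
```

```text
time: 26.05
ee_pos: [0.5489, 0.1177, 0.145]
eef_rot: [-0.077, 0.997, 0.001, -0.001]
ft_force: [-0.6, -0.3, -0.6]
width: 0.0316
grip_force: 20.0
time: 27.45
ee_pos: [0.5481, 0.1188, 0.1462]
eef_rot: [0.649, 0.761, -0.0, 0.0]
ft_force: [-0.2, 1.5, -0.7]
width: 0.0321
grip_force: 20.0
[0.5481 0.1188 0.1462] [-0.158   0.9874 -0.0002]
scaled [0.1248 0.0031 0.0811]
-0.15 0.12770344017384883 -0.002297172280631949 -0.02263167167686478 angle 0.1798043183206969 0.12969783789195033
-0.15 0.12715684321552906 -0.002281375658059655 -0.019680212399329468 angle 0.1798043183206969 0.12863216687598736
-0.2 0.1287171855982703 -0.0022971722806319184 -0.011944279815887497 angle 0.1297320047163259 0.1291861495897534
-0.2 0.12802376026098988 -0.002281375658059624 -0.00902382755580667 angle 0.1297320047163259 0.12812047857379047
-0.25 0.12919555853772086 -0.0022971722806320164 -0.0012196618022643115 angle 0.0795695020358229 0.1288873429081116
-0.25 0.12835703802369405 -0.0022813756580597217 0.0016624838306539636 angle 0.0795695020358229 0.12782167189214866
```

```bash
python3 -m crank '.04 0 .02 0 -1; .05 .003 .03 0 -1; .035 0 .03 0 -1; 0 0 0 0 -1; 0 0 0 0 -1; 0 0 0 0 -1'; python3 aim.py
python3 - <<'E'
from h import *
g=shot("wrist")[0];print([int(x) for x in g[196:232:2,305].mean(1)],[int(x) for x in g[88:130:2,322].mean(1)])
cv2.imwrite("pics/w10.png",g);cv2.imwrite("pics/s10.png",shot("scene")[0]);cv2.imwrite("pics/d10.png",shot("side")[0])
E
python3 -m crank '0 0 0 0 -1; 0 0 0 0 -1; 0 0 0 0 -1; 0 0 0 0 -1; 0 0 0 0 -1; 0 0 0 0 -1; 0 0 0 0 -1; 0 0 0 0 -1; 0 0 0 0 -1; 0 0 0 0 -1'
```

```text
time: 28.05
ee_pos: [0.5459, 0.1425, 0.1303]
eef_rot: [0.65, 0.76, 0.0, 0.0]
ft_force: [0.3, -0.9, -1.0]
width: 0.0319
grip_force: 20.0
[0.5459 0.1425 0.1303] [-0.1539  0.9881 -0.0002]
scaled [ 0.006  -0.0049  0.0016]
-0.15 0.10184204563452112 5.4507710772174595e-05 -0.010461471598677254 angle 0.17974907373201407 0.10206430339607689
-0.15 0.10129552909960313 6.989370329230351e-05 -0.007510000166333583 angle 0.17974907373201407 0.10099863238011393
-0.2 0.10228004567673792 5.450771077211254e-05 -0.00108173725993561 angle 0.12965629722250266 0.10155262400465444
-0.2 0.10158670005486373 6.989370329224145e-05 0.0018387311592580446 angle 0.12965629722250266 0.10048695298869148
-0.25 0.10224873915417823 5.450771077214133e-05 0.008308100849931551 angle 0.07944762727833209 0.10125382831136208
-0.25 0.10141029744831512 6.989370329227026e-05 0.011190266605877752 angle 0.07944762727833209 0.10018815729539912
[142, 143, 143, 141, 142, 134, 128, 122, 113, 99, 86, 92, 99, 101, 146, 144, 145, 146] [87, 84, 85, 83, 84, 65, 112, 135, 139, 141, 145, 144, 147, 145, 148, 143, 60, 61, 59, 57, 61]
time: 29.2
ee_pos: [0.5457, 0.1427, 0.1302]
eef_rot: [0.65, 0.76, -0.0, 0.0]
ft_force: [0.0, 0.4, -1.4]
width: 0.0315
grip_force: 20.0
```

The estimate holds the aim well inside the limits: 102 mm away, offsets of a few mm, about 0.15 rad off square, held for more than 1.3 s. I'll hold a little longer, then carry it back over the tray.

```bash
python3 -m crank '0 0 0 0 -1; 0 0 0 0 -1; 0 0 0 0 -1; 0 0 0 0 -1; 0 0 0 0 -1; 0 0 0 0 -1' >/dev/null
python3 -m crank '-.1 -.03 0 0 -1; -.2 -.05 0 0 -1; -.235 -.055 0 0 -1; -.235 -.055 0 0 -1; -.235 -.055 0 0 -1; -.235 -.055 0 0 -1; -.235 -.055 0 0 -1; -.235 -.055 0 0 -1; -.2 -.05 0 0 -1; -.105 -.028 0 0 -1' >/dev/null
python3 -m crank '0 0 .05 0 -1; 0 0 .12 0 -1; 0 0 .15 0 -1; 0 0 .15 0 -1; 0 0 .08 0 -1; 0 0 .04 0 -1; 0 0 0 0 -1; 0 0 0 0 -1'
```

```text
time: 31.6
ee_pos: [0.5123, -0.2706, 0.0134]
eef_rot: [0.65, 0.76, 0.0, 0.001]
ft_force: [0.2, 0.7, -0.5]
width: 0.0322
grip_force: 20.0
```

```bash
python3 -m crank '0 0 .05 0 -1; 0 0 .03 0 -1; 0 0 .015 0 -1; 0 0 .015 0 -1; 0 0 .015 0 -1; 0 0 .015 0 -1' 8
python3 -m crank '0 0 .01 0 -1; 0 0 .01 0 -1; 0 0 .01 0 -1; 0 0 0 0 -1; 0 0 0 0 -1; 0 0 0 0 -1'
```

```text
time: 32.2
ee_pos: [0.5117, -0.2707, -0.0157]
eef_rot: [0.65, 0.76, 0.0, 0.0]
ft_force: [0.5, -0.9, 1.2]
width: 0.0317
grip_force: 8.0
time: 32.8
ee_pos: [0.5113, -0.2703, -0.0218]
eef_rot: [0.65, 0.76, -0.0, -0.0]
ft_force: [-0.0, -0.0, -1.7]
width: 0.0322
grip_force: 8.0
```

Flat height is nearly reached, but the force doesn't show the tray carrying it yet. I'll press another 2 mm.

```bash
python3 -m crank '0 0 .005 0 -1; 0 0 .005 0 -1; 0 0 0 0 -1; 0 0 0 0 -1; 0 0 0 0 -1'
python3 - <<'E'
from h import *
F=[]
for i in range(4):
    g=shot("wrist")[0];F.append(read_state()["ft_force"][2])
print(F,[int(x) for x in g[206:236:2,305].mean(1)],[int(x) for x in g[88:112:2,322].mean(1)])
E
```

```text
time: 33.3
ee_pos: [0.5115, -0.2707, -0.0231]
eef_rot: [0.65, 0.76, -0.0, 0.0]
ft_force: [-3.1, 1.3, 6.1]
width: 0.0316
grip_force: 8.0
[np.float64(5.834110246606202), np.float64(6.034979456742721), np.float64(5.865316986486292), np.float64(6.51972778996004)] [46, 101, 104, 104, 105, 105, 102, 96, 89, 80, 77, 76, 78, 80, 81] [197, 199, 196, 194, 194, 196, 149, 57, 98, 107, 111, 113]
```

The tray now carries about 6 N with the scanner flat (head back edge at row 223–224). Release and retreat.

```bash
python3 -m crank '0 0 0 0 1; 0 0 0 0 1; 0 0 0 0 1; 0 0 0 0 1; 0 0 0 0 1; 0 0 0 0 1; 0 0 0 0 1; 0 0 0 0 1; 0 0 0 0 1; 0 0 0 0 1' 
python3 -m crank '0 0 -.05 0 1; 0 0 -.12 0 1; 0 0 -.2 0 1; 0 0 -.2 0 1; 0 0 -.2 0 1; 0 0 -.2 0 1; 0 0 -.1 0 1; 0 0 0 0 1; 0 0 0 0 1; 0 0 0 0 1'
python3 - <<'E'
from h import *
np.set_printoptions(precision=4,suppress=True)
v=shot("wrist");g=cv2.cvtColor(v[0],cv2.COLOR_BGR2GRAY);m=(g<115).astype(np.uint8);m[:60]=0;m[244:]=0;m[:,:270]=0;m[:,370:]=0
c=max(cv2.findContours(m,0,1)[0],key=cv2.contourArea);x,y,w,h=cv2.boundingRect(c);print(x,y,w,h)
print("front",plane(v,(x+w/2,y),.042),"head width",np.linalg.norm(plane(v,(x,y+20),.042)-plane(v,(x+w,y+20),.042)))
p=[plane(shot("scene"),u,.018)[:2] for u in((124,252),(265,208),(303,267),(140,332))];print("tray centre",np.mean(p,0))
E
```

```text
time: 34.5
ee_pos: [0.5114, -0.2705, -0.0237]
eef_rot: [0.65, 0.76, -0.0, 0.0]
ft_force: [0.0, 0.6, -0.0]
width: 0.0865
grip_force: 0.0
time: 35.5
ee_pos: [0.5107, -0.2702, 0.1892]
eef_rot: [0.65, 0.76, -0.0, -0.001]
ft_force: [-0.2, -1.0, -0.6]
width: 0.0871
grip_force: 0.0
290 100 63 144
front [ 0.4986 -0.1878  0.042 ] head width 0.06143846432648429
tray centre [ 0.4909 -0.2603]
```

The scanner is back at its original spot: front edge (0.4986, -0.1878) against (0.4996, -0.187) before, head width reads 61 mm, so it lies flat.

```bash
python3 -c "
from bench import workorder
print(workorder.close_job())"
```

```text
the job is handed in; nothing more can be done
None
```

I aimed the scanner at the label and held it steady, laid it back flat in the tray, let go once the tray was carrying it, and handed the job in at about 36 s; no verdict came back, so success rests on my own measurements (about 102 mm from the label, about 0.15 rad off square, held well over a second).

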